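# Seat the blender cup on its drive and hold it down to blend

### The job

Blend the closed cup that stands on the draining mat: carry it upright, set it flat on the rim of the blender's top to one side of the drive pin, and from there slide it across at rim level (do not lower it from above the pin) until it drops over the pin. Then press it down, without ramming it, as far as it goes so that the blender runs, and finish like that: still gripping the cup and holding it down, upright. Leave the shaker, the jar, the brush and the drinks can where they are.

Things in the scene. Friction and masses are not known exactly. Their poses are not given: they have to be found in the camera images.
- cup: Closed blender cup standing collar down, 135 mm tall, 0.36 to 0.59 kg, round about z. Origin: centre of its flat underside, z up. Ribbed black collar 84 mm across, 33 mm high; plain steel above, tapering from 75 to 65 mm across at 125 mm height, then rounding to the closed top (66 mm at 110 mm height: grip there). Blind socket in the middle of the underside, 16 mm across, 16 mm deep.
- blender: Fixed round motor base of the blender, grey plastic, 136 mm across at the foot, 115 mm tall, knob on its front (-x), cable behind. Origin: centre of its underside, z up. On top a flat rim 20 mm wide (92 to 132 mm across) surrounds a well 92 mm across and 18 mm deep.
- drive (a point): Centre of the flat tip of the steel drive pin in the middle of the blender's well, level with the rim, 115 mm above the counter. The pin is 14 mm across with a 2 mm bevel at the tip, 18 mm tall. A cup sliding flat on the rim rests on rim and pin tip; when its socket comes within about 2 mm of the pin's axis it can drop 8 mm, on to the three tabs of the spring ring.
- switch_ring (a joint): White spring ring with three tabs in the well, pushed down by the underside of a seated cup: 0 when up, growing to 0.006 m at its stop, where the blender runs. It starts to move at 7 N and takes 13 N at the stop (the cup's 4 to 6 N weight included). The cup's underside is 8 mm below the pin tip when resting on the tabs, 14 mm when fully down.
- mat: Grey rubber draining mat fixed on the counter, 140 x 310 x 4 mm; origin at the centre of its underside. The cup, the shaker and the jar stand on it in a row along its y, about 115 mm apart, in any order.
- shaker: Bystander on the mat: grey plastic shaker bottle, 84 mm across and about 198 mm tall, black lid; origin at the centre of its underside.
- jar: Bystander on the mat: storage jar, 72 mm across and 105 mm tall; origin at the centre of its underside.
- brush: Bystander: wooden climbing-hold brush, 170 x 22 mm and 26 mm tall, black bristles up, lying on the counter between the mat and the blender; origin at the middle of its underside.
- can: Bystander: plain aluminium drinks can, 66 mm across, 115 mm tall, beyond the mat and the blender; origin at the centre of its underside.
There are look-alikes about, which are no part of the job. Leave any pink or yellow look-alike of the cup alone.

How it is judged (in metres and radians):
On the way, in this order (a step that is already met when the one before it is completed fails the run):
1. the cup is set flat on the rim of the blender, touching it, its axis 10 to 60 mm to one side of the drive pin (contact force between cup and blender above 0.5 N and z of cup in the frame of drive between -0.004 and 0.004 m and horizontal distance between cup and drive between 0.01 and 0.06 m and angle between cup's own z axis and vertical below 0.12 rad), for 0.1 s.
2. the cup has dropped over the drive pin (z of cup in the frame of drive below -0.0055 m and horizontal distance between cup and drive below 0.003 m and angle between cup's own z axis and vertical below 0.08 rad), for 0.1 s.
At the end, for the whole second after the job is handed in: The cup stands upright over the drive pin (axis within 3 mm, tilt under 0.06 rad), underside 11.5 mm or more below the pin tip, spring ring down over 4.5 of 6 mm, over 9 N on the blender, fingers still gripping the cup (over 5 N), all at rest through the last second (value of joint switch_ring above 0.0045 m and horizontal distance between cup and drive below 0.003 m and z of cup in the frame of drive below -0.0115 m and angle between cup's own z axis and vertical below 0.06 rad and contact force between the fingers and cup above 5 N and contact force between cup and blender above 9 N and linear speed of cup below 0.02 m/s); the arm keeps its last pose, push and grip.
It fails at once if the cup is held over the pin above the rim (axis within 8 mm, more than 6 mm and less than 60 mm up): it must be slid on, not lowered or lifted there (horizontal distance between cup and drive below 0.008 m and z of cup in the frame of drive between 0.006 and 0.06 m).
It fails at once if the cup is rammed on the blender (over 80 N) (contact force between cup and blender above 80 N).
It fails at once if the cup is tipped by more than 0.5 rad (angle between cup's own z axis and vertical above 0.5 rad).
It fails at once if a bystander is moved by more than 40 mm or knocked over (distance of any of shaker, jar, brush, can from where it was at the start of the episode above 0.04 m or angle between any of shaker, jar, can's own z axis and vertical above 0.5 rad).
It also fails if it takes over 45 s, if anything falls off the work surface, if the arm or the gripper's body presses on something with over 40 N, if the wrist force passes 120 N, or if a joint passes its speed limit or range.

### The arm

A 6-joint arm with a two-finger parallel gripper is mounted at the origin on the work surface. World frame = base frame: x ahead of the robot, y to its left, z up, the work surface at z = 0. Lengths are in mm, angles in rad, forces in N, time in s.
With the tool pointing down it reaches from about 300 to 1000 mm from the base axis. Payload 5.1 kg.
Tool frame: the origin (TCP) lies at the very end of the fingers, on their centre line; the grasp point (between the pads) lies 19 mm behind it (grip_point_offset is the distance from the TCP to the grasp point, in mm); z points along the fingers, y is the direction in which the jaws open and shut (so a half turn about z gives the same grasp; the last joint's range is limited). The gripper opens to 95 mm and grips with 3 to 60 N. Pads are 20 mm wide; open, the fingers measure 119 mm over their backs; the gripper's body (75 mm by 180 mm) begins 59 mm behind the grasp point.
Start: joints at [1.105, 0.124, 1.65, -0, 1.367, -0.083], TCP at [242.807, 602.934, 214.656] pointing down, gripper open.
Joint ranges: [-2.61, 2.61], [-1.02, 2.33], [0.03, 2.71], [-1.35, 4.49], [0.32, 2.68], [-2.91, 2.91]. Speed limits (rad/s): [2.57, 2.57, 3.14, 3.14, 3.14, 3.14].

### API

Orientations are given as a unit quaternion [w, x, y, z].
In Python, from station import * gives the robot as it stands.
- The arm moves only by the tool apply_moves, never from a script. Its argument "deltas" is a list that holds one entry, the list of rows, each a list of 5 numbers: the shift along the tool's x, y, z in cm, then the turn about the tool's z in degrees, then the opening, from 0 (shut) to 1 (fully open). In form: [[[x, y, z, spin, jaw], ...]]. A call has 1 to 10 rows; each row shifts and turns the pose as measured when the row begins, along the tool's axes as they then stand; what a row does not reach is not made up. A row lasts 1/10 s, in which the tool goes at most 50 mm and 8.59 degrees, less where a joint would pass 70% of its speed; a pose out of reach is approached as far as the arm can. A call is refused whole if a number of a shift passes 5 or a number of a turn 8.59, either way. A call with a gripper value outside its range is refused whole. The fingers move at their own pace and stop on an object; "force" is the grip in N (left out, the last holds). Time passes only in rows, so rows that do not move let the fingers close. It gives the time, the measured TCP pose, the force and the opening at its end, in the units of the state.
- state(): the state, without advancing time (a new reading comes with each control period).
- get_image(name): name is "side" or "top"; returns a dict with "pixels" (384x512x3 uint8, blue, green, red), "range_z" (384x512 float32, mm along the optical axis (not along the pixel's ray), 0 where there is no reading), "mtx" (3x3 intrinsics, pixels), "D" ([k1, k2, p1, p2, k3] as OpenCV has them; the pictures are not rectified), "camera_from_world" (4x4, takes a point from world to camera coordinates). Camera axes: x right, y down, z forward; pixel columns grow to the right and rows downward; lengths in mm; the calibration is good to about 2 mm. A picture is of the moment at which its call begins.
- finish_job(): hands the job in, once; it reports no verdict.
The state is a dict: "t": time; "q": joint angles; "qd": joint speeds; "joint_efforts": joint torques, N m; "eef_pos": TCP position; "eef_rot": TCP orientation; "ft_force": force on the tool from outside, world axes, zero at the start; "torque": the same for the moment, N m; "finger_gap": finger opening in mm.
Only numpy, scipy, OpenCV 4.12 (cv2) and the standard library are available. Lean on these libraries where they do the work, as an engineer would, in place of code of your own. Each camera call takes 0.05 s, during which the arm holds its last target.

## Working session

There is one attempt and no reset: what is moved stays moved. The work goes in short steps, Python scripts to look and compute and a tool call to move; the robot and the scene stay as the last step left them, time stands still between calls to the robot, and variables do not carry over. Pictures are saved under pics/ and viewed, and the job is handed in when it is done.

Besides the shell and the picture viewer there is one more tool, called after "Request:" as a command line: name --argument value ..., lists and objects as JSON in quotes. apply_moves: Moves the arm, as the interface text tells. Its arguments: {"type":"object","properties":{"deltas":{"type":"array"},"force":{"type":"number"}},"required":["deltas"]}

```bash
ls; mkdir -p pics; cat > h.py <<'E'
from station import *
import numpy as np, cv2
def grab(n):
    d=get_image(n); np.savez('%s.npz'%n,**{k:np.asarray(v) for k,v in d.items()}); return d
def load(n): return dict(np.load('%s.npz'%n))
def ray(d,u,v):
    p=cv2.undistortPoints(np.array([[[u,v]]],float),d['mtx'],d['D'])[0,0]
    T=d['camera_from_world']; R=T[:3,:3]; c=-R.T@T[:3,3]
    return c,R.T@np.array([p[0],p[1],1.])
def onz(d,u,v,z):
    c,r=ray(d,u,v); return c+r*(z-c[2])/r[2]
def cloud(d):
    h,w=d['range_z'].shape
    uv=np.stack(np.meshgrid(np.arange(w),np.arange(h)),-1).reshape(-1,1,2).astype(float)
    p=cv2.undistortPoints(uv,d['mtx'],d['D'])[:,0]
    z=d['range_z'].reshape(-1,1)
    P=np.hstack([p*z,z]); T=d['camera_from_world']
    W=(P-T[:3,3])@T[:3,:3]; W[z[:,0]==0]=np.nan
    return W.reshape(h,w,3)
E
python3 - <<'E'
from h import *
print(state())
for n in('side','top'):
    d=grab(n); cv2.imwrite('pics/%s0.png'%n,d['pixels']); T=d['camera_from_world'];print(n,-T[:3,:3].T@T[:3,3],T[2,:3],d['D'])
E
```

```text
pics
{'t': 0.0, 'q': array([ 1.10542190e+00,  1.24475796e-01,  1.65174010e+00,  3.26601561e-05,
        1.36747073e+00, -8.26118398e-02]), 'qd': array([ 0.00096549, -0.00051683,  0.0007095 , -0.00100244, -0.00015117,
       -0.00022452]), 'joint_efforts': array([-4.06183399e-04, -4.17609394e+01, -3.59927344e+01,  7.74624827e-02,
        4.93665179e-02, -1.75979831e-04]), 'eef_pos': array([242.49036749, 602.35599703, 213.36694311]), 'eef_rot': array([-2.98684765e-04,  1.90218300e-01,  9.81741260e-01, -1.00360440e-03]), 'ft_force': array([ 0.01855169,  0.35046828, -0.74313068]), 'torque': array([ 0.02191037,  0.00770428, -0.04206187]), 'finger_gap': 95.10771949350597}
side [849.77275965 946.6184073  841.09121398] [-0.26917627 -0.73525709 -0.62204594] [-0.16257582  0.          0.          0.          0.        ]
top [ 470.97514288   81.33320447 1097.13636023] [ 0.04448516 -0.01662562 -0.99887169] [-0.14793242  0.          0.          0.          0.        ]
```

View pics/side0.png

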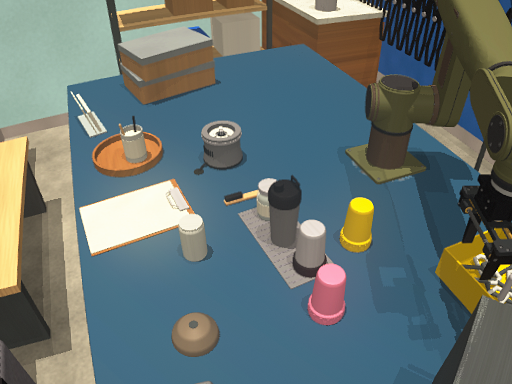

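View pics/top0.png

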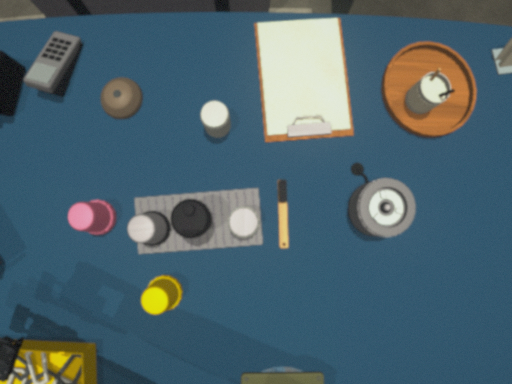

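The side view shows the cup candidates: steel with a black collar at (310,245), at the near end of the mat; pink at (327,293) and yellow at (357,225), both off the mat. The steel one fits. In the top view the cup is at (148,228), the shaker at (191,217), the jar at (243,222), the blender at (386,208), the brush at (283,215) and the can at (215,118). Next I'll take an enlarged crop and measure.

```bash
python3 - <<'E'
from h import *
s=load('side');t=load('top')
a=cv2.resize(s['pixels'][170:330,230:390],(400,400),interpolation=cv2.INTER_CUBIC)
b=cv2.resize(t['pixels'][160:260,110:270],(400,250),interpolation=cv2.INTER_CUBIC)
c=cv2.resize(t['pixels'][155:255,340:440],(400,400),interpolation=cv2.INTER_CUBIC)
cv2.imwrite('pics/crop1.png',np.hstack([a,c]));cv2.imwrite('pics/crop2.png',b)
for n,d in(('side',s),('top',t)):
    W=cloud(d);Z=W[...,2]
    print(n,'table z',np.nanmedian(Z))
    # clusters above table
    m=((Z>40)&(Z<230)).astype(np.uint8)
    k,l,st,ce=cv2.connectedComponentsWithStats(m)
    for i in range(1,k):
        if st[i,4]>60:
            w=W[l==i]; zt=np.nanpercentile(w[:,2],97); tt=w[w[:,2]>zt-8]
            print(ce[i].round(),st[i,4],'ztop',zt.round(1),'ctr',tt.mean(0).round(1),'min',tt.min(0).round(),'max',tt.max(0).round())
E
```

```text
side table z 1.3750755080381607
[121.  12.] 5796 ztop 207.3 ctr [ 1205.6 -2171.9   213.5] min [  690. -2270.   199.] max [ 1437. -1670.   230.]
[368.  13.] 3341 ztop 211.0 ctr [-916.4 -940.7  215.5] min [ -939. -1114.   203.] max [-896. -791.  230.]
[166.  60.] 4846 ztop 216.5 ctr [ 555.9 -896.2  214. ] min [  353. -1076.   209.] max [ 749. -737.  220.]
[ 87. 110.] 131 ztop 108.8 ctr [ 942.8 -668.2  105.6] min [ 918. -775.  101.] max [ 969. -582.  110.]
[399. 130.] 2707 ztop 226.8 ctr [ -8.4  68.8 224.6] min [-142.  -74.  219.] max [109. 145. 230.]
[132. 139.] 662 ztop 138.3 ctr [ 799.8 -364.7  142.3] min [ 774. -380.  131.] max [ 833. -349.  156.]
[221. 139.] 1307 ztop 116.9 ctr [ 515.9 -224.6  114.1] min [ 448. -296.  109.] max [ 580. -161.  120.]
[280. 204.] 2078 ztop 201.5 ctr [489.2 208.1 201.2] min [454. 185. 194.] max [516. 226. 206.]
[359. 219.] 1061 ztop 137.1 ctr [309.3 291.2 134.8] min [278. 260. 129.] max [338. 318. 140.]
[192. 233.] 883 ztop 118.3 ctr [722.9 163.7 116.3] min [693. 131. 111.] max [752. 192. 121.]
[311. 243.] 1206 ztop 141.4 ctr [466.  321.4 139. ] min [43
[... 1062 characters left out ...]
 [692. 132. 111.] max [750. 191. 121.]
[384. 207.] 2804 ztop 117.9 ctr [ 511.6 -229.   115. ] min [ 448. -294.  110.] max [ 577. -165.  122.]
[191. 219.] 1274 ztop 203.1 ctr [485.9 204.8 201.5] min [454. 184. 195.] max [513. 224. 205.]
[ 89. 216.] 1039 ztop 138.0 ctr [489.1 454.9 135. ] min [460. 426. 130.] max [518. 487. 141.]
[243. 222.] 757 ztop 112.6 ctr [477.7  96.4 109.4] min [448.  67. 105.] max [509. 127. 115.]
[146. 228.] 962 ztop 141.8 ctr [462.8 318.1 138.9] min [433. 287. 134.] max [492. 349. 145.]
[159. 297.] 989 ztop 137.6 ctr [305.9 288.3 134.6] min [275. 257. 130.] max [337. 319. 140.]
[ 66. 356.] 795 ztop 91.8 ctr [158.2 522.5  89.4] min [ 97. 468.  84.] max [216. 628. 216.]
```

```bash
python3 - <<'E'
from h import *
t=load('top');s=load('side')
for n,d in(('top',t),('side',s)):
    W=cloud(d);Z=W[...,2]
    m=(np.abs(Z-115)<5)&(W[...,0]>250)&(W[...,0]<700)&(W[...,1]<-60)&(W[...,1]>-350)
    w=W[m]; print(n,len(w),np.median(w,0).round(1),w.min(0).round(),w.max(0).round())
    # algebraic circle fit of rim mid-line (annulus)
    A=np.c_[2*w[:,:2],np.ones(len(w))];x=np.linalg.lstsq(A,(w[:,:2]**2).sum(1),rcond=None)[0]
    print('rim fit',x[:2].round(1),np.sqrt(x[2]+x[0]**2+x[1]**2).round(1))
E
```

```text
top 1361 [ 511.2 -228.8  115.1] [ 448. -294.  110.] [ 577. -165.  120.]
rim fit [ 511.9 -229.1] 55.5
side 407 [ 516.1 -224.2  114.5] [ 448. -296.  110.] [ 580. -161.  120.]
rim fit [ 514.2 -227.4] 56.1
```

View pics/crop1.png

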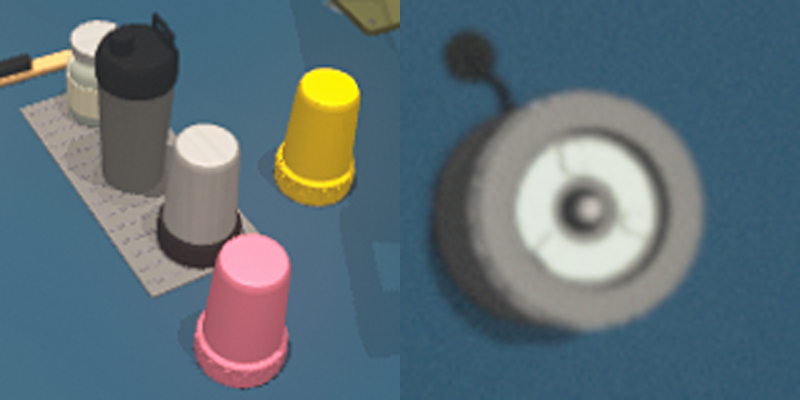

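View pics/crop2.png

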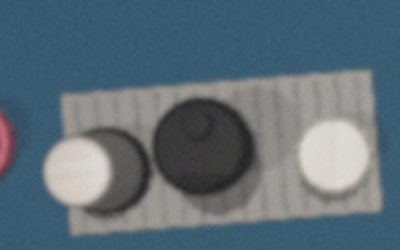

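The enlarged crop confirms it. The steel cup with the black collar stands at the near end of the mat, next to the black-lidded shaker, with its top at z≈139 (4+135, as it must be). The blender rim reads z≈115, which also fits. The shaker (202 mm) rises past the height of the gripper's body, so I'll put the jaws along x. Before moving I'll check the noise in the state readings.

```bash
cat >> h.py <<'E'
from scipy.spatial.transform import Rotation as Ro
def rot(st):
    w,x,y,z=st['eef_rot']; return Ro.from_quat([x,y,z,w]).as_matrix()
def go(tx,ty,tz,st=None):
    st=st or state(); R=rot(st); d=R.T@(np.array([tx,ty,tz])-st['eef_pos'])/10
    print('t',round(st['t'],2),'pos',st['eef_pos'].round(1),'F',st['ft_force'].round(1),'gap',round(st['finger_gap'],1),'jawdir',R[:,1].round(3),'z',R[:,2].round(3)); print('delta tool cm',d.round(2))
E
python3 - <<'E'
from h import *
for i in range(3): print(state()['eef_pos'])
go(464.5,320,213)
E
```

```text
[242.53710093 602.43551051 213.48939479]
[242.53710093 602.43551051 213.48939479]
[242.53710093 602.43551051 213.48939479]
t 0.1 pos [242.5 602.4 213.5] F [-0.2  0.1  0.4] gap 95.3 jawdir [ 0.374  0.928 -0.002] z [-0.001 -0.002 -1.   ]
delta tool cm [-31.14 -17.91   0.08]
```

Request:
apply_moves --deltas '[[[0,0,0,8,1],[0,0,0,8,1],[0,0,0,8,1],[0,0,0,8,1],[0,0,0,8,1],[0,0,0,8,1],[0,0,0,8,1],[0,0,0,0,1]]]' --force 30

```text
t: 0.9
eef_pos: [241.1, 599.6, 207.3]
eef_rot: [0.001, 0.644, 0.765, -0.006]
ft_force: [0.0, -0.6, 0.3]
finger_gap: 95.0
```

```bash
python3 - <<'E'
from h import *
go(464.5,320,213)
E
```

```text
t 0.9 pos [241.1 599.6 207.3] F [ 0.  -0.6  0.3] gap 95.0 jawdir [ 0.985  0.17  -0.007] z [-0.005 -0.011 -1.   ]
delta tool cm [-31.36  17.24  -0.39]
```

Request:
apply_moves --deltas '[[[-4,2.2,-0.1,0,1],[-4,2.2,-0.1,0,1],[-4,2.2,-0.1,0,1],[-4,2.2,-0.1,0,1],[-4,2.2,-0.1,0,1],[-4,2.2,-0.1,0,1],[-4,2.2,-0.1,0,1]]]'

```text
t: 1.6
eef_pos: [445.6, 347.3, 212.9]
eef_rot: [0.001, 0.63, 0.776, -0.008]
ft_force: [0.4, 0.5, -0.1]
finger_gap: 95.0
```

```bash
python3 - <<'E'
from h import *
go(464.5,320,213)
E
```

```text
t 1.6 pos [445.6 347.3 212.9] F [ 0.4  0.5 -0.1] gap 95.0 jawdir [ 0.979  0.205 -0.011] z [-0.008 -0.013 -1.   ]
delta tool cm [-3.05  1.29  0.01]
```

Request:
apply_moves --deltas '[[[-3.1,1.3,0,0,1],[-0.1,0,3.5,0,1]]]'

```text
t: 1.8
eef_pos: [471.4, 314.7, 183.4]
eef_rot: [0.004, 0.63, 0.777, -0.003]
ft_force: [1.6, 1.8, 0.4]
finger_gap: 95.1
```

```bash
python3 - <<'E'
from h import *
go(464.5,320,96)
E
```

```text
t 1.8 pos [471.4 314.7 183.4] F [1.6 1.8 0.4] gap 95.1 jawdir [0.978 0.207 0.001] z [ 0.003 -0.009 -1.   ]
delta tool cm [ 0.74 -0.57  8.73]
```

Request:
apply_moves --deltas '[[[0.7,-0.6,2.5,0,1],[0,0,2.5,0,1],[0,0,2,0,1]]]'

```text
t: 2.1
eef_pos: [464.4, 316.8, 109.2]
eef_rot: [0.003, 0.628, 0.778, -0.003]
ft_force: [-0.7, -0.0, 0.6]
finger_gap: 95.2
```

```bash
python3 - <<'E'
from h import *
go(464.5,320,96)
for n in('side','top'):
    d=grab(n); cv2.imwrite('pics/%s1.png'%n,d['pixels'])
s=load('side')['pixels'];t=load('top')['pixels']
cv2.imwrite('pics/c1.png',np.hstack([cv2.resize(s[150:310,230:390],(400,400)),cv2.resize(t[160:320,70:230],(400,400))]))
go(464.5,320,96)
E
```

```text
t 2.1 pos [464.4 316.8 109.2] F [-0.7 -0.   0.6] gap 95.2 jawdir [ 0.977  0.212 -0.001] z [ 0.001 -0.01  -1.   ]
delta tool cm [0.32 0.08 1.31]
t 2.2 pos [462.6 316.  107.1] F [ 0.3 -0.1  0.6] gap 95.4 jawdir [ 0.977  0.211 -0.007] z [-0.004 -0.012 -1.   ]
delta tool cm [0.36 0.28 1.1 ]
```

View pics/c1.png

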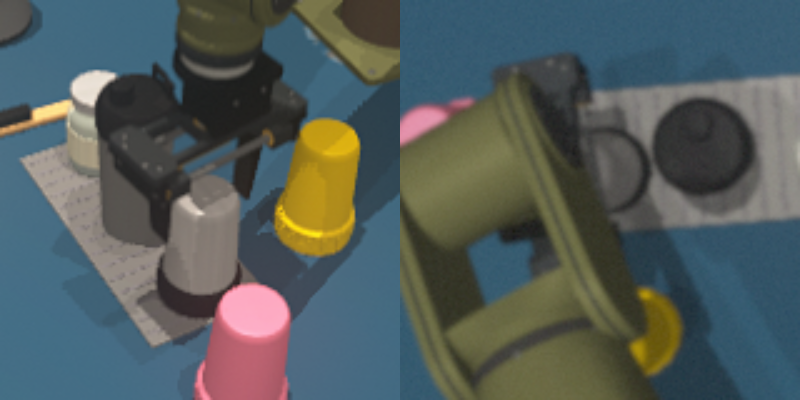

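The open fingers straddle the cup (side crop: pads at about (180,215) and (248,185) on either side of the steel body). The shaker and the pink and yellow look-alikes are clear. I'll lower the last centimetre and close.

Request:
apply_moves --deltas '[[[0.35,0.25,1,0,1],[0,0,-0.05,0,0.6],[0,0,-0.08,0,0.6],[0,0,-0.08,0,0.5],[0,0,-0.08,0,0.5]]]' --force 35

```text
t: 2.7
eef_pos: [465.3, 321.5, 103.5]
eef_rot: [0.002, 0.626, 0.78, -0.005]
ft_force: [-5.1, -1.4, 3.9]
finger_gap: 68.5
```

```bash
python3 - <<'E'
from h import *
go(464.5,320,96)
E
```

```text
t 2.7 pos [465.3 321.5 103.5] F [-5.1 -1.4  3.9] gap 68.5 jawdir [ 0.976  0.216 -0.005] z [-0.002 -0.011 -1.   ]
delta tool cm [-0.12 -0.11  0.76]
```

Request:
apply_moves --deltas '[[[0,0,0,0,0.9],[0,0,0.5,0,0.9],[-0.1,-0.1,0.4,0,0.9]]]'

```text
t: 3.0
eef_pos: [465.7, 321.0, 96.2]
eef_rot: [0.003, 0.626, 0.78, -0.003]
ft_force: [0.1, 0.5, -0.3]
finger_gap: 84.3
```

```bash
python3 - <<'E'
from h import *
go(464.5,320,96)
E
```

```text
t 3.0 pos [465.7 321.   96.2] F [ 0.1  0.5 -0.3] gap 84.3 jawdir [ 0.976  0.216 -0.   ] z [ 0.002 -0.008 -1.   ]
delta tool cm [-0.07 -0.14  0.02]
```

Request:
apply_moves --deltas '[[[0,0,-0.08,0,0.6],[0,0,-0.08,0,0.6],[0,0,-0.08,0,0.5],[0,0,-0.08,0,0.3]]]' --force 40

```text
t: 3.4
eef_pos: [464.0, 320.0, 97.3]
eef_rot: [0.002, 0.626, 0.78, -0.005]
ft_force: [1.3, -0.8, -4.3]
finger_gap: 66.7
```

```bash
python3 - <<'E'
from h import *
go(464.5,320,96)
E
```

```text
t 3.4 pos [464.  320.   97.3] F [ 1.3 -0.8 -4.3] gap 66.7 jawdir [ 0.976  0.216 -0.005] z [-0.003 -0.011 -1.   ]
delta tool cm [-0.    0.05  0.13]
```

Gripped: the gap is 66.7, close to the 66 mm expected. Now I'll lift.

Request:
apply_moves --deltas '[[[0,0,-1,0,0.3],[0,0,-2,0,0.3],[0,0,-2,0,0.3]]]'

```text
t: 3.7
eef_pos: [460.9, 318.3, 142.6]
eef_rot: [0.001, 0.626, 0.78, -0.01]
ft_force: [0.3, 0.1, -4.4]
finger_gap: 66.9
```

```bash
python3 - <<'E'
from h import *
for n in('side','top'):
    d=grab(n)
s=load('side')['pixels'];t=load('top')['pixels']
cv2.imwrite('pics/c2.png',np.hstack([cv2.resize(s[130:290,230:390],(400,400)),cv2.resize(t[160:320,70:230],(400,400))]))
go(464.5,320,330)
E
```

```text
t 3.8 pos [463.3 319.7 146. ] F [ 0.5  0.  -4.1] gap 66.5 jawdir [ 0.976  0.216 -0.007] z [-0.005 -0.012 -1.   ]
delta tool cm [-2.00e-01 -1.00e-02 -1.84e+01]
```

View pics/c2.png

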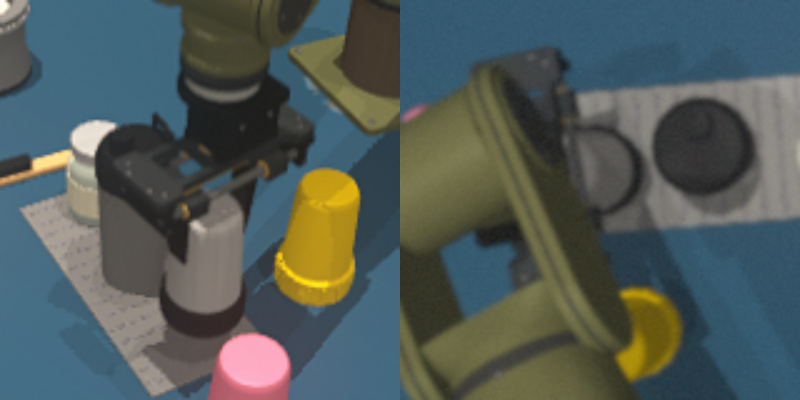

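The cup has left the mat with its shadow under it, hanging upright, and the wrist feels about 4.3 N. I'll lift it on over the shaker.

Request:
apply_moves --deltas '[[[0,0,-4.5,0,0.3],[0,0,-4.5,0,0.3],[0,0,-4.5,0,0.3],[0,0,-4.5,0,0.3]]]'

```text
t: 4.2
eef_pos: [459.8, 319.1, 316.1]
eef_rot: [-0.002, 0.626, 0.78, -0.018]
ft_force: [0.6, -0.7, -4.5]
finger_gap: 66.5
```

```bash
python3 - <<'E'
from h import *
go(512,-190,330)
E
```

```text
t 4.2 pos [459.8 319.1 316.1] F [ 0.6 -0.7 -4.5] gap 66.5 jawdir [ 0.976  0.216 -0.03 ] z [-0.026 -0.025 -0.999]
delta tool cm [-50.85  -5.92  -0.26]
```

Request:
apply_moves --deltas '[[[-3,-0.4,-0.15,0,0.3],[-4.8,-0.55,-0.15,0,0.3],[-4.8,-0.55,-0.15,0,0.3],[-4.8,-0.55,-0.12,0,0.3],[-4.8,-0.55,-0.12,0,0.3],[-4.8,-0.55,-0.12,0,0.3],[-4.8,-0.55,-0.12,0,0.3],[-4.8,-0.55,-0.12,0,0.3]]]'

```text
t: 5.0
eef_pos: [502.0, -52.2, 334.6]
eef_rot: [-0.0, 0.621, 0.784, -0.01]
ft_force: [1.4, 0.9, -4.2]
finger_gap: 67.0
```

```bash
python3 - <<'E'
from h import *
go(512,-190,330)
E
```

```text
t 5.0 pos [502.  -52.2 334.6] F [ 1.4  0.9 -4.2] gap 67.0 jawdir [ 0.973  0.228 -0.016] z [-0.013 -0.016 -1.   ]
delta tool cm [-13.64  -2.17   0.66]
```

Request:
apply_moves --deltas '[[[-4.5,-0.7,0,0,0.3],[-4.2,-0.7,0,0,0.3],[-3,-0.5,0.5,0,0.3],[-0.5,0,1.5,0,0.3]]]'

```text
t: 5.4
eef_pos: [510.6, -186.8, 313.3]
eef_rot: [0.001, 0.624, 0.781, -0.011]
ft_force: [0.1, 1.2, -4.8]
finger_gap: 66.8
```

```bash
python3 - <<'E'
from h import *
for n in('side','top'):
    d=grab(n)
s=load('side')['pixels'];t=load('top')['pixels']
cv2.imwrite('pics/c3.png',np.hstack([cv2.resize(s[20:220,130:330],(400,400)),cv2.resize(t[120:320,290:490],(400,400))]))
go(512,-192,230)
E
```

```text
t 5.5 pos [ 508.9 -183.5  309. ] F [ 0.4  0.8 -5.3] gap 66.7 jawdir [ 0.975  0.223 -0.022] z [-0.02  -0.014 -1.   ]
delta tool cm [-0.82  0.29  7.9 ]
```

View pics/c3.png

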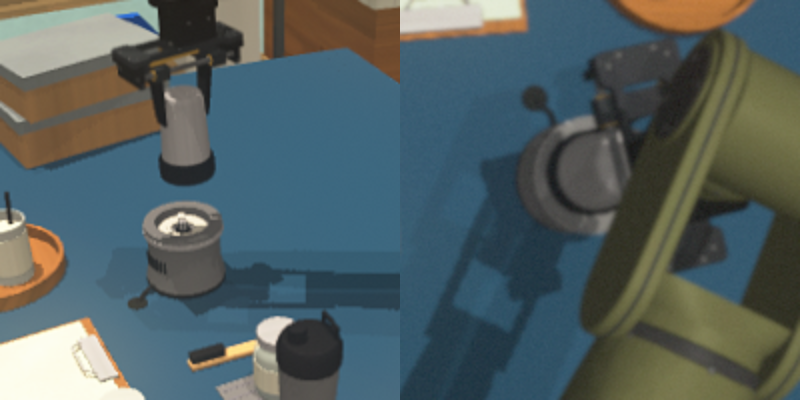

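The cup hangs upright over the near (+y) side of the blender, clear of the pin. In the side crop the cup is at (187,135) and the blender at (183,245).

Request:
apply_moves --deltas '[[[-0.8,0.3,2.5,0,0.3],[0,0,2.2,0,0.3],[0,0,1.2,0,0.3],[0,0,0,0,0.3]]]'

```text
t: 5.9
eef_pos: [512.5, -186.8, 246.9]
eef_rot: [-0.005, 0.621, 0.783, -0.01]
ft_force: [-1.2, 0.3, -4.7]
finger_gap: 66.4
```

```bash
python3 - <<'E'
from h import *
for n in('side','top'):
    d=grab(n)
s=load('side')['pixels'];t=load('top')['pixels']
cv2.imwrite('pics/c4.png',np.hstack([cv2.resize(s[60:190,160:290],(400,400),interpolation=cv2.INTER_CUBIC),cv2.resize(t[140:270,320:450],(400,400),interpolation=cv2.INTER_CUBIC)]))
go(512,-192,212)
E
```

```text
t 6.0 pos [ 513.7 -187.5  249.5] F [ 0.2 -0.2 -4.6] gap 66.7 jawdir [ 0.974  0.227 -0.019] z [-0.017 -0.012 -1.   ]
delta tool cm [-0.38 -0.19  3.75]
```

View pics/c4.png

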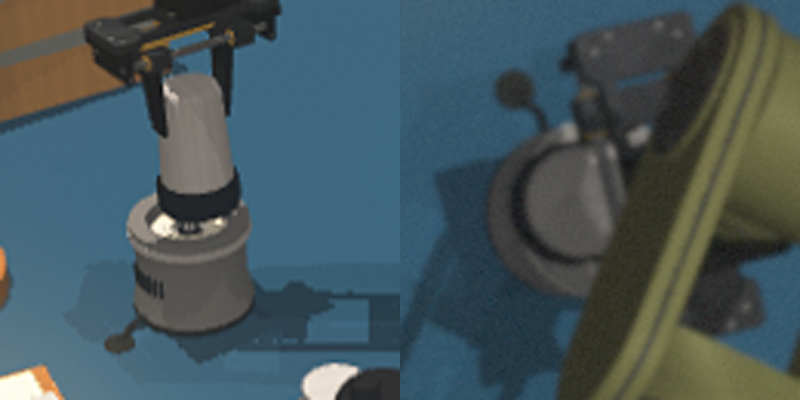

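```bash
cat >> h.py <<'E'
from scipy.optimize import least_squares
def axisfit(w,rfun,c0):
    f=lambda p: np.hypot(w[:,0]-p[0]-p[2]*(w[:,2]-w[:,2].mean()),w[:,1]-p[1]-p[3]*(w[:,2]-w[:,2].mean()))-rfun(w[:,2])
    r=least_squares(f,[c0[0],c0[1],0,0],loss='soft_l1',f_scale=1.5)
    return r.x,np.std(r.fun),len(w),w[:,2].mean()
E
python3 - <<'E'
from h import *
s=load('side')
W=cloud(s); st=state(); p=st['eef_pos']
zb=p[2]-93.3
near=np.hypot(W[...,0]-p[0],W[...,1]-p[1])<55
m=near&(W[...,2]>zb+42)&(W[...,2]<p[2]-3)
r=lambda z:(75-10*(z-zb-33)/92)/2
x=axisfit(W[m],r,p[:2]);print('cup body',x[0].round(3),x[1:]); 
m=near&(W[...,2]>zb+4)&(W[...,2]<zb+29)
x=axisfit(W[m],lambda z:42+0*z,p[:2]);print('collar',x[0].round(3),x[1:])
print('top z',np.nanmax(W[near&(W[...,2]<zb+140)][:,2]))
d=load('side')
# blender initial rim from both views used; wall fit now
b=np.array([513,-228])
R=np.hypot(W[...,0]-b[0],W[...,1]-b[1])
m=(R<75)&(W[...,2]>90)&(W[...,2]<110)&(R>55)
x=axisfit(W[m],lambda z:66+0*z,b);print('wall',x[0].round(3),x[1:])
print(st['eef_pos'])
E
```

```text
cup body [ 5.14094e+02 -1.88537e+02  2.10000e-02 -1.40000e-02] (np.float64(2.057632904155647), 339, np.float64(222.13174632198078))
collar [ 5.12571e+02 -1.87329e+02  9.00000e-03 -8.00000e-03] (np.float64(2.3407520781976334), 200, np.float64(173.68000758854564))
top z 295.6012244099004
wall [ 5.13762e+02 -2.30624e+02 -8.10000e-02  2.43000e-01] (np.float64(2.0560946254606245), 183, np.float64(102.14620486673073))
[ 513.66374219 -187.4505685   249.4594791 ]
```

```bash
python3 - <<'E'
from h import *
s=load('side');t=load('top')
a=cv2.imread('pics/side0.png')[115:175,195:250];b=cv2.imread('pics/top0.png')[170:245,345:425]
cv2.imwrite('pics/c5.png',np.hstack([cv2.resize(a,(440,480),interpolation=cv2.INTER_CUBIC),cv2.resize(b,None,fx=4,fy=4,interpolation=cv2.INTER_CUBIC)[:300].repeat(1,0) if 0 else cv2.resize(b,(360,480),interpolation=cv2.INTER_CUBIC)]))
# white ring + interior: fit hole of well in both
for n,d,cx in(('side0',s,(221,132)),('top0',t,(386,207))):
    im=cv2.imread('pics/%s.png'%n); hsv=cv2.cvtColor(im,cv2.COLOR_BGR2HSV)
    m=((hsv[...,1]<60)&(hsv[...,2]>190)).astype(np.uint8)
    win=np.zeros_like(m); cv2.circle(win,cx,26,1,-1); m&=win
    c=max(cv2.findContours(m,cv2.RETR_EXTERNAL,cv2.CHAIN_APPROX_NONE)[0],key=cv2.contourArea)
    e=cv2.fitEllipse(c); print(n,'white',e, onz(d,*e[0],107).round(1))
    # rim: grey low-saturation region
    g=((hsv[...,1]<75)&(hsv[...,2]>85)).astype(np.uint8); win[:]=0; cv2.circle(win,cx,40,1,-1); g&=win
    cs=max(cv2.findContours(g,cv2.RETR_EXTERNAL,cv2.CHAIN_APPROX_NONE)[0],key=cv2.contourArea)
    e=cv2.fitEllipse(cs); print(' grey',e,onz(d,*e[0],115).round(1))
E
```

```text
side0 white ((220.92068481445312, 132.01309204101562), (10.402173042297363, 22.376291275024414), 87.44061279296875) [ 513.1 -231.6  107. ]
 grey ((220.9084930419922, 132.69171142578125), (25.4072265625, 40.79962921142578), 86.35005187988281) [ 518.2 -214.6  115. ]
top0 white ((385.76898193359375, 206.99981689453125), (32.88128662109375, 34.06340408325195), 161.73072814941406) [ 511.5 -228.8  107. ]
 grey ((385.9529724121094, 207.08761596679688), (58.64313888549805, 59.992916107177734), 168.95484924316406) [ 510.9 -226.7  115. ]
```

View pics/c5.png

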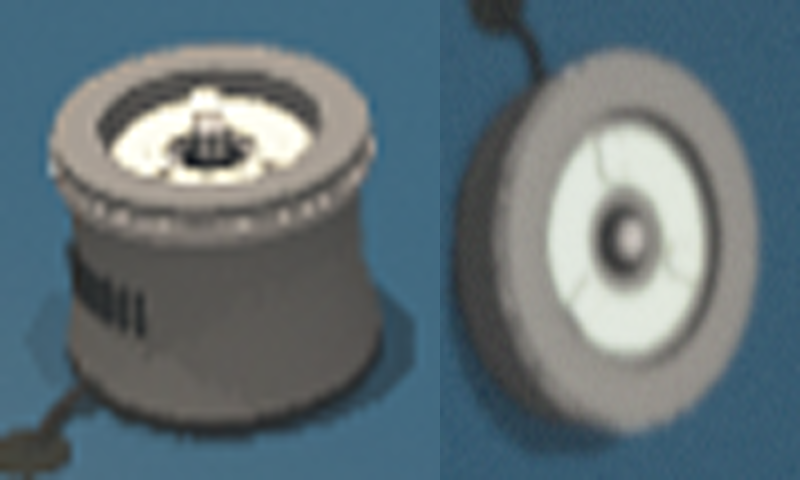

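```bash
python3 - <<'E'
from h import *
s=load('side');t=load('top')
for p in [(387.2,206.6),(386.8,206.6),(387.7,207)]: print('top pin',onz(t,*p,115).round(1))
for p in [(220.6,126.7),(220.6,127.6),(220.6,128.5),(220.9,130)]: print('side pin',onz(s,*p,115).round(1))
# project circles for check with candidate centres (numbers only): rim extreme columns/rows
def proj(d,P):
    T=d['camera_from_world']; return cv2.projectPoints(np.array(P,float),cv2.Rodrigues(T[:3,:3])[0],T[:3,3],d['mtx'],d['D'])[0][:,0]
a=np.linspace(0,6.28,200)
for c in [(513,-229),(514,-231)]:
  for n,d in(('side',s),('top',t)):
    for r in(66,46):
        q=proj(d,np.c_[c[0]+r*np.cos(a),c[1]+r*np.sin(a),115+0*a]); print(c,n,r,q.min(0).round(1),q.max(0).round(1))
# edge columns/rows measured
for n,row,col in(('side0',None,221),('top0',None,386)):
    im=cv2.imread('pics/%s.png'%n).astype(int)
    print(n,'col',col,[tuple(im[y,col]) for y in range(117,148)] if n=='side0' else [(y,tuple(im[y,col])) for y in list(range(174,194))+list(range(218,242))])
E
```

```text
top pin [ 512.1 -229.6  115. ]
top pin [ 512.1 -228.7  115. ]
top pin [ 511.2 -230.8  115. ]
side pin [ 507.1 -252.   115. ]
side pin [ 508.9 -246.4  115. ]
side pin [ 510.7 -240.7  115. ]
side pin [ 512.9 -231.1  115. ]
(513, -229) side 66 [201.1 120.4] [241. 141.]
(513, -229) side 46 [207.2 123.3] [234.9 137.7]
(513, -229) top 66 [358.4 177.1] [414.9 235.4]
(513, -229) top 46 [367.1 185.9] [406.5 226.5]
(514, -231) side 66 [200.7 120.2] [240.5 140.7]
(514, -231) side 46 [206.7 123.1] [234.4 137.4]
(514, -231) top 66 [359.3 176.7] [415.7 235. ]
(514, -231) top 46 [368.  185.5] [407.3 226.1]
side0 col 221 [(np.int64(129), np.int64(107), np.int64(66)), (np.int64(129), np.int64(106), np.int64(65)), (np.int64(126), np.int64(104), np.int64(65)), (np.int64(128), np.int64(121), np.int64(110)), (np.int64(151), np.int64(163), np.int64(174)), (np.int64(146), np.int64(156), np.int64(165)), (np.int64(121), np.int64(127), np.int64(133)), (np.int64(78), np.int64(80), np.int64(83)), (np.int64(93), np.int64(99), np.int64(103)), (np.int64(184), np.int64(211), np.int64(220)), (np.int64(249), np.int64
[... 2614 characters left out ...]
46))), (229, (np.int64(141), np.int64(146), np.int64(149))), (230, (np.int64(140), np.int64(148), np.int64(151))), (231, (np.int64(144), np.int64(148), np.int64(153))), (232, (np.int64(141), np.int64(148), np.int64(153))), (233, (np.int64(141), np.int64(146), np.int64(150))), (234, (np.int64(140), np.int64(146), np.int64(148))), (235, (np.int64(138), np.int64(141), np.int64(144))), (236, (np.int64(134), np.int64(136), np.int64(131))), (237, (np.int64(124), np.int64(115), np.int64(103))), (238, (np.int64(113), np.int64(95), np.int64(73))), (239, (np.int64(110), np.int64(89), np.int64(52))), (240, (np.int64(114), np.int64(93), np.int64(60))), (241, (np.int64(111), np.int64(90), np.int64(56)))]
```

Request:
apply_moves --deltas '[[[-0.6,-0.1,1.2,0,0.3],[0,0,1.1,0,0.3],[0,0,0.4,0,0.3]]]'

```text
t: 6.3
eef_pos: [515.8, -194.5, 225.1]
eef_rot: [0.001, 0.621, 0.784, -0.009]
ft_force: [-1.5, -0.5, -5.4]
finger_gap: 67.2
```

```bash
python3 - <<'E'
from h import *
go(512.7,-194,208.3)
E
```

```text
t 6.3 pos [ 515.8 -194.5  225.1] F [-1.5 -0.5 -5.4] gap 67.2 jawdir [ 0.973  0.229 -0.013] z [-0.01  -0.015 -1.   ]
delta tool cm [ 0.15 -0.27  1.69]
```

Request:
apply_moves --deltas '[[[0,-0.25,0.6,0,0.3],[0,0,0.4,0,0.3],[0,0,0.1,0,0.3]]]'

```text
t: 6.6
eef_pos: [512.7, -195.4, 212.7]
eef_rot: [0.0, 0.621, 0.784, -0.009]
ft_force: [0.4, 0.0, -5.3]
finger_gap: 66.8
```

```bash
python3 - <<'E'
from h import *
go(512.7,-194,208.3)
E
```

```text
t 6.6 pos [ 512.7 -195.4  212.7] F [ 0.4  0.  -5.3] gap 66.8 jawdir [ 0.974  0.228 -0.014] z [-0.011 -0.015 -1.   ]
delta tool cm [0.14 0.04 0.43]
```

Request:
apply_moves --deltas '[[[0,0,0.2,0,0.3],[0,0,0.1,0,0.3]]]'

```text
t: 6.8
eef_pos: [512.7, -195.6, 209.6]
eef_rot: [0.001, 0.621, 0.784, -0.009]
ft_force: [1.3, 0.5, -5.6]
finger_gap: 66.9
```

Request:
apply_moves --deltas '[[[0,0,0.1,0,0.3]]]'

```text
t: 6.9
eef_pos: [512.9, -195.6, 208.8]
eef_rot: [0.001, 0.621, 0.784, -0.009]
ft_force: [0.2, -0.5, -4.5]
finger_gap: 67.0
```

Request:
apply_moves --deltas '[[[0,0,0.1,0,0.3],[0,0,0.1,0,0.3]]]'

```text
t: 7.1
eef_pos: [513.0, -196.1, 208.7]
eef_rot: [0.001, 0.621, 0.784, -0.009]
ft_force: [-3.2, 0.1, -0.2]
finger_gap: 67.0
```

Request:
apply_moves --deltas '[[[0,0,0.1,0,0.3]]]'

```text
t: 7.2
eef_pos: [513.1, -196.3, 208.7]
eef_rot: [0.002, 0.621, 0.784, -0.01]
ft_force: [-3.3, -0.0, 1.0]
finger_gap: 66.9
```

The cup touches the rim: Fz went from −5.3 to +1.0, so about 6 N of contact, and z stopped at 208.7 as expected. I'll look before sliding.

```bash
python3 - <<'E'
from h import *
for n in('side','top'):
    d=grab(n)
s=load('side')['pixels'];t=load('top')['pixels']
cv2.imwrite('pics/c6.png',np.hstack([cv2.resize(s[70:180,165:275],(400,400),interpolation=cv2.INTER_CUBIC),cv2.resize(t[140:270,320:450],(400,400),interpolation=cv2.INTER_CUBIC)]))
W=cloud(load('side')); st=state(); p=st['eef_pos']
zb=115
near=np.hypot(W[...,0]-p[0],W[...,1]-p[1])<55
m=near&(W[...,2]>zb+42)&(W[...,2]<p[2]-3)
x=axisfit(W[m],lambda z:(75-10*(z-zb-33)/92)/2,p[:2]);print('cup body',x[0].round(3),x[1:])
m=near&(W[...,2]>zb+4)&(W[...,2]<zb+29)
x=axisfit(W[m],lambda z:42+0*z,p[:2]);print('collar',x[0].round(3),x[1:])
go(512.7,-229.5,208.7)
E
```

```text
cup body [ 5.14883e+02 -1.97683e+02  4.50000e-02 -2.30000e-02] (np.float64(2.0562846111209194), 320, np.float64(181.42887652266745))
collar [ 5.1388e+02 -1.9688e+02 -1.4000e-02 -4.4000e-02] (np.float64(1.9148694662717411), 182, np.float64(131.85223148940912))
t 7.3 pos [ 513.1 -196.3  208.7] F [-3.5  0.6  2.1] gap 66.4 jawdir [ 0.974  0.228 -0.013] z [-0.009 -0.017 -1.   ]
delta tool cm [-3.22 -0.79  0.06]
```

View pics/c6.png

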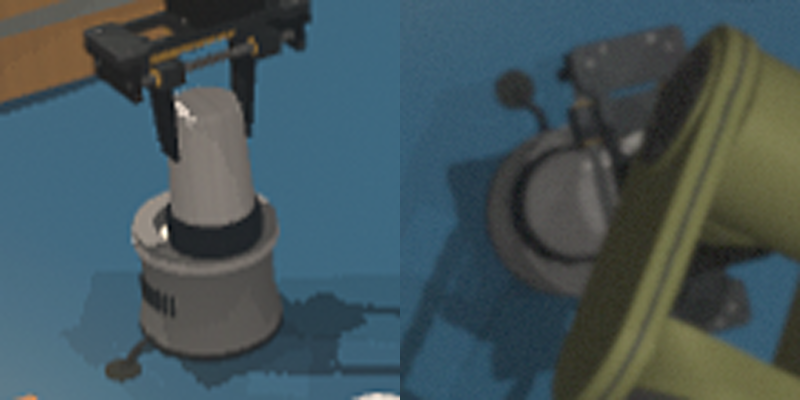

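The cup sits flat on the rim, collar at (215,228) in the side crop, with the well still open on the far side. I'll slide towards the pin under light pressure.

Request:
apply_moves --deltas '[[[-0.6,-0.15,0.05,0,0.3],[-0.6,-0.15,0.05,0,0.3],[-0.6,-0.15,0.05,0,0.3]]]'

```text
t: 7.6
eef_pos: [514.9, -214.4, 208.9]
eef_rot: [0.004, 0.621, 0.784, -0.007]
ft_force: [-0.6, -0.2, -4.1]
finger_gap: 67.1
```

```bash
python3 - <<'E'
from h import *
go(512.7,-229.5,208.7)
E
```

```text
t 7.6 pos [ 514.9 -214.4  208.9] F [-0.6 -0.2 -4.1] gap 67.1 jawdir [ 0.973  0.229 -0.006] z [-0.003 -0.015 -1.   ]
delta tool cm [-1.42 -0.56  0.04]
```

Request:
apply_moves --deltas '[[[-0.3,-0.3,0.15,0,0.3],[-0.3,-0.25,0.12,0,0.3]]]'

```text
t: 7.8
eef_pos: [514.1, -222.0, 208.8]
eef_rot: [0.007, 0.621, 0.784, -0.003]
ft_force: [0.0, 2.6, 1.9]
finger_gap: 66.6
```

```bash
python3 - <<'E'
from h import *
go(512.7,-229.5,208.7)
E
```

```text
t 7.8 pos [ 514.1 -222.   208.8] F [0.  2.6 1.9] gap 66.6 jawdir [0.974 0.229 0.003] z [ 0.006 -0.014 -1.   ]
delta tool cm [-0.7  -0.31  0.02]
```

Request:
apply_moves --deltas '[[[-0.25,-0.25,0.08,0,0.3]]]'

```text
t: 7.9
eef_pos: [512.9, -225.2, 208.7]
eef_rot: [0.007, 0.621, 0.784, -0.002]
ft_force: [1.2, 3.2, 1.6]
finger_gap: 66.6
```

Request:
apply_moves --deltas '[[[-0.25,-0.15,0.08,0,0.3]]]'

```text
t: 8.0
eef_pos: [512.3, -228.1, 208.6]
eef_rot: [0.008, 0.621, 0.784, -0.002]
ft_force: [0.3, 3.6, 3.9]
finger_gap: 66.7
```

```bash
python3 - <<'E'
from h import *
go(512.7,-229.5,208.7)
E
```

```text
t 8.0 pos [ 512.3 -228.1  208.6] F [0.3 3.6 3.9] gap 66.7 jawdir [0.974 0.228 0.007] z [ 0.01  -0.013 -1.   ]
delta tool cm [-0.14  0.01 -0.01]
```

Request:
apply_moves --deltas '[[[-0.15,0,0.08,0,0.3]]]'

```text
t: 8.1
eef_pos: [512.6, -230.0, 208.5]
eef_rot: [0.008, 0.621, 0.784, -0.002]
ft_force: [-0.7, 3.1, 6.5]
finger_gap: 66.8
```

Request:
apply_moves --deltas '[[[-0.15,0,0.06,0,0.3]]]'

```text
t: 8.2
eef_pos: [513.0, -231.8, 208.6]
eef_rot: [0.008, 0.621, 0.784, -0.002]
ft_force: [0.5, 1.9, 5.3]
finger_gap: 66.7
```

Request:
apply_moves --deltas '[[[-0.15,0,0.06,0,0.3]]]'

```text
t: 8.3
eef_pos: [513.4, -233.5, 208.6]
eef_rot: [0.009, 0.621, 0.783, -0.002]
ft_force: [0.1, 3.5, 4.9]
finger_gap: 67.0
```

No drop yet (TCP y −233.5). I'll check the cup's actual position against the rim.

```bash
python3 - <<'E'
from h import *
for n in('side','top'):
    d=grab(n)
s=load('side')['pixels'];t=load('top')['pixels']
cv2.imwrite('pics/c7.png',np.hstack([cv2.resize(s[100:170,180:260],(400,350),interpolation=cv2.INTER_CUBIC),cv2.resize(t[165:245,340:420],(350,350),interpolation=cv2.INTER_CUBIC)]))
W=cloud(load('side')); st=state(); p=st['eef_pos']
zb=115
near=np.hypot(W[...,0]-p[0],W[...,1]-p[1])<55
m=near&(W[...,2]>zb+42)&(W[...,2]<p[2]-3)
x=axisfit(W[m],lambda z:(75-10*(z-zb-33)/92)/2,p[:2]);print('cup body',x[0].round(3),x[1:])
m=near&(W[...,2]>zb+4)&(W[...,2]<zb+29)
x=axisfit(W[m],lambda z:42+0*z,p[:2]);print('collar',x[0].round(3),x[1:])
go(512.7,-229.5,208.7)
E
```

```text
cup body [ 5.14308e+02 -2.29554e+02  4.20000e-02 -1.54000e-01] (np.float64(1.9731514492859248), 333, np.float64(181.4739779492518))
collar [ 5.12838e+02 -2.23502e+02  3.90000e-02 -1.07000e-01] (np.float64(1.6967883262492893), 154, np.float64(132.77203032420886))
t 8.4 pos [ 513.4 -233.7  208.6] F [0.8 2.4 5.7] gap 66.8 jawdir [0.974 0.228 0.007] z [ 0.011 -0.014 -1.   ]
delta tool cm [ 0.42  0.03 -0.02]
```

View pics/c7.png

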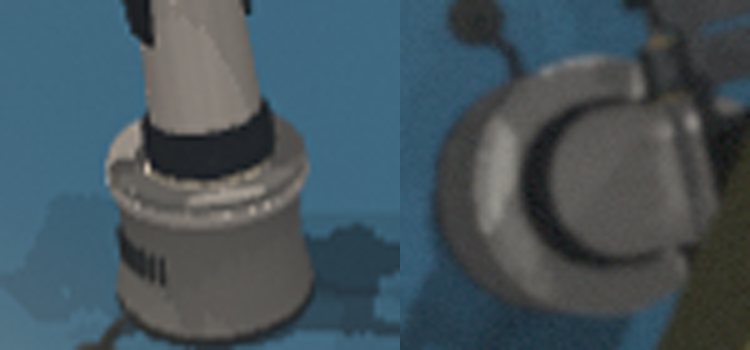

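The cup has pivoted about the jaw axis: the depth fit gives a lean of about 0.13 rad, and its bottom trails by about 10 mm. I'll back off in +y to right it on the rim, let it settle flat with a softer grip, then slide again with a firm grip and less downward push.

Request:
apply_moves --deltas '[[[0.5,0.1,0,0,0.3],[0.5,0.1,0,0,0.3]]]' --force 40

```text
t: 8.6
eef_pos: [511.9, -225.5, 208.4]
eef_rot: [0.009, 0.622, 0.783, -0.005]
ft_force: [-2.5, -1.6, 2.7]
finger_gap: 66.8
```

```bash
cat >> h.py <<'E'
def cupfit():
    grab('side'); W=cloud(load('side')); st=state(); p=st['eef_pos']; zb=p[2]-93.6
    near=np.hypot(W[...,0]-p[0],W[...,1]-p[1])<58
    m=near&(W[...,2]>zb+4)&(W[...,2]<p[2]-3)&~((W[...,2]>zb+28)&(W[...,2]<zb+40))
    rf=lambda z:np.where(z-zb<33,42,(75-10*(z-zb-33)/92)/2)
    x=axisfit(W[m],rf,p[:2]); q=x[0]; zm=x[3]
    print('cup fit at mid',q.round(3),'std',round(x[1],2),'bottom xy',(q[:2]+q[2:]*(zb-zm)).round(1),'grip xy',(q[:2]+q[2:]*(zb+110-zm)).round(1))
E
python3 - <<'E'
from h import *
cupfit(); go(512.7,-229.5,208.7)
E
```

```text
cup fit at mid [ 5.13166e+02 -2.23522e+02  1.10000e-02 -6.10000e-02] std 1.99 bottom xy [ 512.6 -220.5] grip xy [ 513.8 -227.3]
t 8.65 pos [ 511.8 -224.8  208.3] F [-2.4 -1.2  3.9] gap 66.7 jawdir [0.974 0.228 0.003] z [ 0.007 -0.019 -1.   ]
delta tool cm [-0.48 -0.02 -0.03]
```

Request:
apply_moves --deltas '[[[0.4,0.2,0.02,0,0.3],[0.2,0.1,0.02,0,0.3]]]' --force 40

```text
t: 8.85
eef_pos: [511.8, -220.2, 208.1]
eef_rot: [0.009, 0.621, 0.783, -0.009]
ft_force: [-2.2, -5.3, 4.3]
finger_gap: 66.7
```

```bash
python3 - <<'E'
from h import *
cupfit(); go(512.7,-229.5,208.7)
E
```

```text
cup fit at mid [ 5.13473e+02 -2.20958e+02  1.50000e-02 -2.90000e-02] std 2.05 bottom xy [ 512.7 -219.6] grip xy [ 514.4 -222.7]
t 8.9 pos [ 512.  -220.   208.1] F [-2.3 -3.5  5.7] gap 66.5 jawdir [ 0.974  0.228 -0.002] z [ 0.004 -0.025 -1.   ]
delta tool cm [-0.94 -0.15 -0.04]
```

The cup is upright again, with its bottom about 10 mm short of the pin. Grip to 60 N, ease the push, then slide.

Request:
apply_moves --deltas '[[[0,0,-0.1,0,0.2],[-0.1,0,-0.08,0,0.2]]]' --force 60

```text
t: 9.1
eef_pos: [512.3, -220.1, 208.3]
eef_rot: [0.009, 0.621, 0.784, -0.008]
ft_force: [-0.8, -0.7, 0.5]
finger_gap: 66.7
```

Request:
apply_moves --deltas '[[[-0.2,0,0,0,0.2]]]'

```text
t: 9.2
eef_pos: [512.7, -221.4, 208.4]
eef_rot: [0.008, 0.621, 0.784, -0.007]
ft_force: [-2.0, 1.5, 6.7]
finger_gap: 66.8
```

```bash
python3 - <<'E'
from h import *
cupfit(); go(512.7,-229.5,208.7)
E
```

```text
cup fit at mid [ 5.13750e+02 -2.20466e+02  1.70000e-02 -5.10000e-02] std 2.12 bottom xy [ 512.9 -218. ] grip xy [ 514.8 -223.6]
t 9.25 pos [ 512.8 -221.7  208.4] F [-1.3  1.1  4.2] gap 66.1 jawdir [ 0.974  0.228 -0.001] z [ 0.003 -0.021 -1.   ]
delta tool cm [-0.76 -0.18 -0.01]
```

Request:
apply_moves --deltas '[[[-0.1,0,-0.15,0,0.2]]]'

```text
t: 9.35
eef_pos: [512.7, -221.9, 208.8]
eef_rot: [0.007, 0.621, 0.784, -0.007]
ft_force: [0.4, -0.4, -5.5]
finger_gap: 66.5
```

Request:
apply_moves --deltas '[[[-0.25,0,-0.12,0,0.2]]]'

```text
t: 9.45
eef_pos: [513.0, -223.5, 208.7]
eef_rot: [0.006, 0.621, 0.784, -0.006]
ft_force: [-0.4, 0.4, -2.3]
finger_gap: 66.3
```

Request:
apply_moves --deltas '[[[-0.25,-0.05,-0.08,0,0.2]]]'

```text
t: 9.55
eef_pos: [513.0, -225.4, 208.7]
eef_rot: [0.005, 0.621, 0.784, -0.005]
ft_force: [0.0, 1.3, -2.2]
finger_gap: 66.6
```

```bash
python3 - <<'E'
from h import *
cupfit(); go(512.7,-229.5,208.7)
E
```

```text
cup fit at mid [ 5.13878e+02 -2.22863e+02  3.50000e-02 -7.40000e-02] std 2.07 bottom xy [ 512.2 -219.2] grip xy [ 516.  -227.4]
t 9.6 pos [ 512.9 -225.9  208.7] F [ 0.8 -0.2 -4.5] gap 66.5 jawdir [ 0.974  0.228 -0.003] z [ 0.    -0.015 -1.   ]
delta tool cm [-0.34 -0.1   0.  ]
```

Friction at the pads resists this pivot only weakly. It is better to slide along the jaw direction, where both pads hold the cup against tilting. So I'll retreat to the outer offset, let the cup settle flat, spin the tool (the cup is round) until the jaws lie along y, and slide again.

Request:
apply_moves --deltas '[[[0.5,0.1,0.12,0,0.2],[0.5,0.1,0.12,0,0.2],[0.5,0.1,0.12,0,0.2]]]' --force 30

```text
t: 9.9
eef_pos: [512.9, -214.7, 208.6]
eef_rot: [0.009, 0.622, 0.783, -0.009]
ft_force: [-0.3, -3.6, 1.1]
finger_gap: 66.8
```

```bash
python3 - <<'E'
from h import *
cupfit(); go(512.7,-205,208.7);print(state()['q'])
E
```

```text
cup fit at mid [ 5.15034e+02 -2.16251e+02 -3.00000e-03  1.00000e-03] std 2.15 bottom xy [ 515.2 -216.3] grip xy [ 514.8 -216.2]
t 9.95 pos [ 513.  -213.7  208.4] F [-1.8 -2.4  5.8] gap 66.8 jawdir [ 0.974  0.227 -0.003] z [ 0.003 -0.025 -1.   ]
delta tool cm [ 0.85  0.16 -0.05]
[-0.48046923 -0.08861536  1.87633371 -0.02087842  1.3397776  -0.7046815 ]
```

Request:
apply_moves --deltas '[[[0.5,0.1,0.05,0,0.2],[0,0,0.05,0,0.2]]]' --force 15

```text
t: 10.15
eef_pos: [513.2, -208.3, 208.3]
eef_rot: [0.01, 0.622, 0.783, -0.009]
ft_force: [-0.7, 1.7, 1.4]
finger_gap: 67.2
```

```bash
python3 - <<'E'
from h import *
cupfit(); go(512.7,-205,208.7)
E
```

```text
cup fit at mid [ 5.15128e+02 -2.08894e+02  4.00000e-03 -1.90000e-02] std 2.04 bottom xy [ 514.9 -208. ] grip xy [ 515.4 -210.1]
t 10.2 pos [ 513.2 -208.3  208.3] F [0.2 0.8 0.8] gap 67.2 jawdir [ 0.974  0.227 -0.001] z [ 0.005 -0.025 -1.   ]
delta tool cm [ 0.34  0.02 -0.05]
```

The cup is flat and upright, bottom ≈ (515,−208). I'll grip, lift about 3 mm and spin the jaws to y.

Request:
apply_moves --deltas '[[[0,0,-0.1,0,0.2],[0,0,-0.3,0,0.2],[0,0,-0.15,-8.5,0.2],[0,0,-0.08,-8.5,0.2],[0,0,-0.08,-8.5,0.2],[0,0,-0.08,-8.5,0.2]]]' --force 50

```text
t: 10.8
eef_pos: [511.0, -205.3, 208.9]
eef_rot: [0.001, 0.36, 0.933, -0.009]
ft_force: [0.8, -1.3, -2.1]
finger_gap: 66.3
```

```bash
python3 - <<'E'
from h import *
go(512.7,-205,208.7)
E
```

```text
t 10.8 pos [ 511.  -205.3  208.9] F [ 0.8 -1.3 -2.1] gap 66.3 jawdir [ 0.672  0.741 -0.015] z [-0.004 -0.017 -1.   ]
delta tool cm [-0.11  0.14  0.02]
```

Request:
apply_moves --deltas '[[[-0.1,0.1,-0.15,-8.5,0.2],[0,0,-0.12,-8.5,0.2],[0,0,-0.12,-8.5,0.2],[0,0,-0.1,-8.5,0.2],[0,0,-0.1,-8,0.2]]]'

```text
t: 11.3
eef_pos: [510.9, -204.1, 209.2]
eef_rot: [-0.005, -0.004, 1.0, -0.006]
ft_force: [-0.6, -0.6, -4.0]
finger_gap: 66.8
```

```bash
python3 - <<'E'
from h import *
cupfit(); go(512.7,-205,208.7)
s=load('side')['pixels']
cv2.imwrite('pics/c8.png',cv2.resize(s[60:180,160:280],(480,480),interpolation=cv2.INTER_CUBIC))
E
```

```text
cup fit at mid [ 5.12257e+02 -2.06161e+02  2.10000e-02  1.20000e-02] std 2.02 bottom xy [ 511.2 -206.7] grip xy [ 513.5 -205.4]
t 11.35 pos [ 510.9 -204.   209.2] F [-0.3  0.4 -2. ] gap 66.5 jawdir [-0.013  1.    -0.012] z [-0.01  -0.013 -1.   ]
delta tool cm [-0.18 -0.11  0.05]
```

View pics/c8.png

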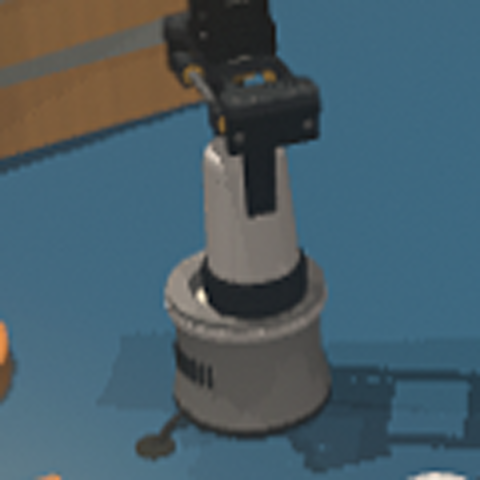

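The jaws now lie along y (finger at (262,180) in the crop), and the cup is upright on the near part of the rim. Sliding along −y again.

Request:
apply_moves --deltas '[[[-0.2,-0.4,-0.05,0,0.2],[-0.05,-0.4,-0.05,0,0.2],[0,-0.4,-0.05,0,0.2]]]'

```text
t: 11.65
eef_pos: [513.1, -214.5, 209.4]
eef_rot: [-0.006, -0.004, 1.0, -0.004]
ft_force: [0.5, 1.5, -3.3]
finger_gap: 66.8
```

```bash
python3 - <<'E'
from h import *
cupfit(); go(512.7,-229.5,208.7)
E
```

```text
cup fit at mid [ 5.14075e+02 -2.16743e+02  2.90000e-02  1.00000e-02] std 2.07 bottom xy [ 512.7 -217.2] grip xy [ 515.9 -216.1]
t 11.7 pos [ 513.1 -215.3  209.4] F [-1.  -0.3 -3.8] gap 66.8 jawdir [-0.007  1.    -0.008] z [-0.012 -0.008 -1.   ]
delta tool cm [ 0.04 -1.42  0.08]
```

Request:
apply_moves --deltas '[[[0,-0.4,0,0,0.2],[0,-0.35,0,0,0.2]]]'

```text
t: 11.9
eef_pos: [513.1, -223.2, 209.1]
eef_rot: [-0.006, -0.003, 1.0, -0.004]
ft_force: [-0.5, 1.1, -4.5]
finger_gap: 66.6
```

Request:
apply_moves --deltas '[[[0,-0.2,0,0,0.2]]]'

```text
t: 12.0
eef_pos: [512.7, -225.8, 208.6]
eef_rot: [-0.007, -0.002, 1.0, -0.004]
ft_force: [-0.1, 0.2, -6.2]
finger_gap: 67.1
```

```bash
python3 - <<'E'
from h import *
cupfit(); go(512.7,-229.5,208.7)
E
```

```text
cup fit at mid [ 5.13152e+02 -2.27837e+02  4.60000e-02  1.10000e-02] std 2.07 bottom xy [ 510.9 -228.4] grip xy [ 516.  -227.2]
t 12.05 pos [ 512.6 -226.   208.5] F [ 0.6 -0.5 -6.4] gap 66.9 jawdir [-0.005  1.    -0.008] z [-0.014 -0.008 -1.   ]
delta tool cm [-0.01 -0.35 -0.02]
```

Request:
apply_moves --deltas '[[[0,-0.1,0.1,0,0.2]]]'

```text
t: 12.15
eef_pos: [512.4, -227.3, 207.2]
eef_rot: [-0.007, -0.002, 1.0, -0.004]
ft_force: [0.3, 0.1, -5.0]
finger_gap: 66.3
```

Request:
apply_moves --deltas '[[[0,-0.1,0.1,0,0.2]]]'

```text
t: 12.25
eef_pos: [512.4, -228.5, 205.9]
eef_rot: [-0.007, -0.002, 1.0, -0.004]
ft_force: [-0.1, 0.3, -4.5]
finger_gap: 66.9
```

Request:
apply_moves --deltas '[[[0,-0.1,0.1,0,0.2]]]'

```text
t: 12.35
eef_pos: [512.6, -229.3, 204.8]
eef_rot: [-0.007, -0.002, 1.0, -0.004]
ft_force: [0.5, 1.6, -4.0]
finger_gap: 66.6
```

```bash
python3 - <<'E'
from h import *
cupfit(); go(512.7,-229.5,208.7)
E
```

```text
cup fit at mid [ 5.13460e+02 -2.31193e+02  1.40000e-02  5.00000e-03] std 3.78 bottom xy [ 512.8 -231.4] grip xy [ 514.4 -230.9]
t 12.4 pos [ 512.5 -229.4  204.6] F [ 0.6  0.5 -5.1] gap 67.0 jawdir [-0.004  1.    -0.008] z [-0.014 -0.008 -1.   ]
delta tool cm [-0.01 -0.02 -0.41]
```

It is dropping over the pin: z is 4 mm below rim level and the force is unchanged. Continuing down gently.

Request:
apply_moves --deltas '[[[0,0,0.15,0,0.2],[0,0,0.12,0,0.2]]]'

```text
t: 12.6
eef_pos: [512.8, -229.2, 201.9]
eef_rot: [-0.007, -0.002, 1.0, -0.004]
ft_force: [0.8, -0.0, -4.6]
finger_gap: 66.2
```

Request:
apply_moves --deltas '[[[0,0,0.12,0,0.2]]]'

```text
t: 12.7
eef_pos: [512.7, -229.3, 201.1]
eef_rot: [-0.007, -0.002, 1.0, -0.004]
ft_force: [-2.1, -0.1, 1.9]
finger_gap: 66.7
```

Request:
apply_moves --deltas '[[[0,0,0.12,0,0.2]]]'

```text
t: 12.8
eef_pos: [512.9, -229.3, 201.1]
eef_rot: [-0.006, -0.002, 1.0, -0.004]
ft_force: [-1.6, 2.0, 2.5]
finger_gap: 66.5
```

The cup rests on the tabs (z 201.1, 8 mm down). Pressing further.

Request:
apply_moves --deltas '[[[0,0,0.25,0,0.2],[0,0,0.25,0,0.2]]]'

```text
t: 13.0
eef_pos: [513.3, -229.3, 198.7]
eef_rot: [-0.006, -0.002, 1.0, -0.004]
ft_force: [-3.0, 2.2, 4.8]
finger_gap: 67.0
```

Request:
apply_moves --deltas '[[[0,0,0.3,0,0.2],[0,0,0.25,0,0.2]]]'

```text
t: 13.2
eef_pos: [513.4, -229.3, 195.5]
eef_rot: [-0.005, -0.003, 1.0, -0.004]
ft_force: [-3.5, 2.6, 7.6]
finger_gap: 66.8
```

```bash
python3 - <<'E'
from h import *
cupfit(); go(512.7,-229.5,195)
E
```

```text
cup fit at mid [ 5.13773e+02 -2.30209e+02  2.60000e-02 -3.40000e-02] std 5.27 bottom xy [ 512.7 -228.8] grip xy [ 515.5 -232.5]
t 13.25 pos [ 513.4 -229.3  195.4] F [-3.1  3.4  7.4] gap 66.9 jawdir [-0.005  1.    -0.009] z [-0.011 -0.009 -1.   ]
delta tool cm [ 0.07 -0.02  0.04]
```

Request:
apply_moves --deltas '[[[0.05,0.05,0.25,0,0.2]]]'

```text
t: 13.35
eef_pos: [513.1, -229.2, 195.0]
eef_rot: [-0.005, -0.003, 1.0, -0.005]
ft_force: [-6.1, 2.5, 14.3]
finger_gap: 66.7
```

Request:
apply_moves --deltas '[[[0.05,0.05,0.3,0,0.2]]]'

```text
t: 13.45
eef_pos: [513.1, -229.1, 194.9]
eef_rot: [-0.004, -0.003, 1.0, -0.006]
ft_force: [-6.5, 2.7, 15.0]
finger_gap: 66.7
```

```bash
python3 - <<'E'
from h import *
go(512.7,-229.5,195)
E
```

```text
t 13.45 pos [ 513.1 -229.1  194.9] F [-6.5  2.7 15. ] gap 66.7 jawdir [-0.005  1.    -0.011] z [-0.008 -0.011 -1.   ]
delta tool cm [ 0.04 -0.03 -0.01]
```

```bash
python3 - <<'E'
from h import *
for i in range(5):
    grab('side'); go(512.7,-229.5,195)
grab('top'); cupfit()
s=load('side')['pixels'];t=load('top')['pixels']
cv2.imwrite('pics/c9.png',np.hstack([cv2.resize(s[60:180,160:280],(400,400),interpolation=cv2.INTER_CUBIC),cv2.resize(t[140:270,320:450],(400,400),interpolation=cv2.INTER_CUBIC)]))
cv2.imwrite('pics/s9.png',s)
print(state()['qd'].round(4))
E
```

```text
t 13.5 pos [ 513.1 -229.1  195. ] F [-5.9  3.2 11.2] gap 66.3 jawdir [-0.005  1.    -0.011] z [-0.008 -0.011 -1.   ]
delta tool cm [ 0.04 -0.04  0.  ]
t 13.55 pos [ 513.1 -229.1  195. ] F [-5.3  2.9 12.1] gap 66.5 jawdir [-0.005  1.    -0.011] z [-0.008 -0.011 -1.   ]
delta tool cm [ 0.04 -0.04  0.  ]
t 13.6 pos [ 513.1 -229.2  195. ] F [-4.3  2.2 11.4] gap 66.9 jawdir [-0.005  1.    -0.011] z [-0.008 -0.011 -1.   ]
delta tool cm [ 0.04 -0.03  0.  ]
t 13.65 pos [ 513.1 -229.1  195. ] F [-6.3  3.1 11.5] gap 66.9 jawdir [-0.005  1.    -0.011] z [-0.008 -0.011 -1.   ]
delta tool cm [ 0.04 -0.04  0.  ]
t 13.7 pos [ 513.1 -229.1  195. ] F [-4.3  2.5 11.9] gap 66.3 jawdir [-0.005  1.    -0.011] z [-0.008 -0.011 -1.   ]
delta tool cm [ 0.04 -0.04  0.  ]
cup fit at mid [ 5.1407e+02 -2.3012e+02  2.2000e-02 -3.2000e-02] std 5.36 bottom xy [ 513.2 -228.8] grip xy [ 515.5 -232.3]
[-0.0001  0.0006 -0.001   0.001  -0.0009  0.0006]
```

View pics/c9.png

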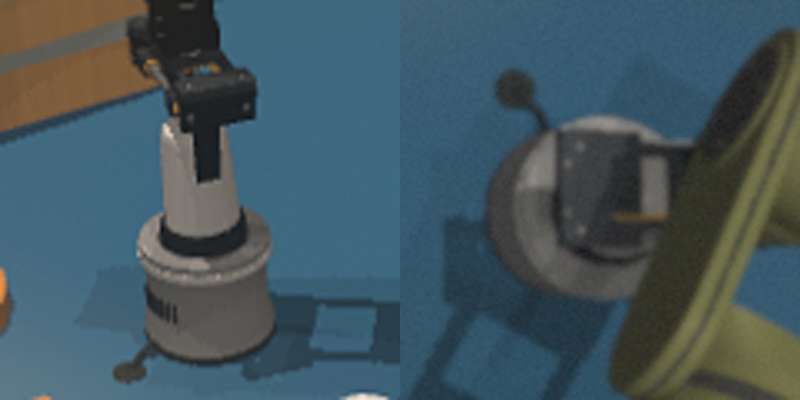

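View pics/s9.png

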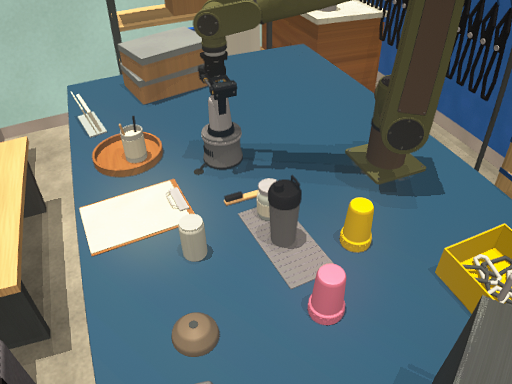

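Both views show the cup seated with its collar sunk in the well, the bystanders where they were, and the forces steady. I'll recheck the tilt using the steel surface only, then press slightly more for margin.

Request:
apply_moves --deltas '[[[0.05,0,0.4,0,0.2]]]'

```text
t: 13.9
eef_pos: [513.2, -229.3, 194.9]
eef_rot: [-0.003, -0.003, 1.0, -0.006]
ft_force: [-7.9, 5.0, 18.4]
finger_gap: 66.6
```

```bash
python3 - <<'E'
from h import *
for i in range(4): grab('side'); grab('side')
W=cloud(load('side')); st=state(); p=st['eef_pos']; zb=101
near=np.hypot(W[...,0]-p[0],W[...,1]-p[1])<42
m=near&(W[...,2]>zb+39)&(W[...,2]<p[2]-6)
x=axisfit(W[m],lambda z:(75-10*(z-zb-33)/92)/2,p[:2]);print('steel',x[0].round(3),x[1:])
m=near&(W[...,2]<zb+150);print('top z',np.nanpercentile(W[near&(W[...,2]<250)][:,2],[50]),)
go(513,-229,195); print(st['qd'].round(4), st['torque'].round(2))
go(513,-229,195)
E
```

```text
steel [ 5.14263e+02 -2.30689e+02  3.00000e-02  1.60000e-02] (np.float64(2.126524820678143), 306, np.float64(164.06758237721627))
top z [174.61096119]
t 14.3 pos [ 513.2 -229.2  194.9] F [-6.4  4.5 15.2] gap 66.8 jawdir [-0.006  1.    -0.012] z [-0.006 -0.012 -1.   ]
delta tool cm [ 0.02  0.02 -0.01]
[ 0.0005  0.0003 -0.0016  0.0005 -0.001  -0.0009] [1.42 1.29 0.18]
t 14.3 pos [ 513.2 -229.2  194.9] F [-6.4  4.5 15.2] gap 66.8 jawdir [-0.006  1.    -0.012] z [-0.006 -0.012 -1.   ]
delta tool cm [ 0.02  0.02 -0.01]
```

The push is steady: Fz +15 plus about 5 N of weight gives roughly 20 N on the blender. z sits at the stop, 6.2 mm below the tab contact, lean is at most 0.034, and the arm is at rest. Handing in.

```bash
python3 - <<'E'
from h import *
print(finish_job()); s=state(); print(s['t'],s['eef_pos'].round(1),s['ft_force'].round(1),s['finger_gap'])
E
```

```text
the job is handed in; nothing more can be done
None
the job is handed in; nothing more can be done
```

The steel cup is seated over the drive pin and pressed down to the stop. I handed the job in at about 14.3 s with the fingers still gripping at 50 N. `finish_job()` gave no verdict, so I can't confirm that it passed.

**What I did:** I lifted the cup over the shaker and set it flat on the rim about 33 mm to the +y side of the pin. Then I slid it across at rim level, let it drop over the pin and pressed it down in small steps.

**What went wrong on the way:** On the first slide the cup pivoted in the pads. The depth fit showed a lean of about 0.13 rad, and the cup did not drop. I backed off, righted it on the rim and spun the gripper 77° so the jaws lay along the slide. Then I slid it again and it dropped. By wrist force it was nearly hanging, with little rim contact, over the last few millimetres. It stayed at rim level and was not lowered from above.

**Last checks:**

| Check | Reading |
|---|---|
| Tool travel from first touching the tabs | 6.2 mm (ring stop is 6 mm) |
| Force on the blender, from wrist force plus cup weight | about 20 N |
| Finger gap | 66.8 mm |
| Cup lean, from the depth fit | up to about 0.034 rad (limit 0.06) |
| Arm | at rest |
| Bystanders in the side view | none visibly moved |

- **Depth fits:** They scatter by about 2 mm. An earlier fit that included the collar sunk in the well was poor (5 mm scatter), so I relied on the fit to the steel surface only.
- **Side force:** A sideways load of 6 to 8 N remained at the wrist at the end.

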